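# Latch the tray into the sloped bench stand

## Task

Take the open tray from the bench and slide it lengthways, open side up, up the deck of the sloped stand so that its own leading edge lifts the hinged catch and the catch drops down inside the tray behind that end wall. Then let go, leaving the tray lying on the deck between the rails with the catch fully down. Do not touch the catch with the fingers, and leave the vial and the beaker where they stand.

Things in the scene. Friction and masses are not known exactly. Their poses are not given: they have to be found in the camera images.
- tray: open-topped rectangular plastic tray on the bench, 100 mm long (x), 50 wide (y), 28 high (z), walls and floor 3 mm, 0.1 to 0.16 kg. Origin: centre of the underside; z points out of the open top. Both ends are alike. Grip it across the 50 mm width on the outer long walls, about 15 mm towards the trailing end to stay clear of the catch, fingertips 10 mm or more above its underside to clear the rails.
- stand: the fixed grey stand that carries the sloping deck: base plate 214 x 78 mm. Origin: centre of its underside on the bench; x points the way the deck rises, z up. The whole stand is about 135 mm high (to the top of the hinge) at its far end.
- deck: sloping grey deck of the stand, 247 mm long, 78 wide, rising at 25 degrees. Origin: on its upper surface at the middle of the LOW end, 12 mm above the bench; x up the slope, y across, z square out of the surface. Guide rails 7 mm high along x = 0 to 200 mm, inner faces at y = +-29 mm, outer at +-34 mm. Low end and top open. A tray let go below the catch may slide back off.
- stop_face (a point): middle of the foot of the end stop's lower face, at deck x = 195 mm, y = 0, z = 0. The stop is a rigid cross bar 24 mm high. The flat tray meets it when the tray's centre is at deck x = 145 mm; the catch drops once the tray's centre is past about deck x = 137 mm. The tray can be laid on the deck with its centre at x = 50 to 85 mm without meeting the catch.
- catch: steel hook-shaped gravity catch, 20 mm wide, 95 long, 0.07 kg, free hinge. Origin on the hinge pin, at deck x = 235, y = 0, z = 14 mm; hinge axis is deck y; frame parallel to the deck's when down on its rest. A tray wall coming up the deck meets the hook's sloping lead-in at about deck x = 153 mm and lifts it 0.25 rad with a push of under 3 N; lifted, its top is about 60 mm above the deck.
- catch_tip (a point): lowest point of the catch's hook: deck x = 178 mm, 14 mm above the deck when down, 28 mm when riding on the tray's wall. From it the lead-in rises down-slope to deck x = 145, z = 33 mm. The hook's up-slope face at x = 180 mm is square and holds the dropped-in wall.
- vial: small capped brown vial, 27 mm wide, 50 mm high, standing; origin at the centre of its underside; a bystander.
- beaker: small clear beaker, 56 mm wide, 62 mm high, standing; origin at the centre of its underside; a bystander.

How it is judged:
On the way:
1. the tray, coming up the deck, lifts the catch with its own leading edge (z of catch_tip in the frame of deck above 0.021 m and contact force between tray and catch above 0.02 N and x of tray in the frame of deck above 0.09 m and z of tray in the frame of deck below 0.012 m), for 0.05 s.
At the end, for the whole second after the job is handed in: The tray lies at rest on the deck between the rails, open side up, lengthways (turned under 7 degrees, tipped under 4.5), centre 130 to 149 mm up the deck, within 8 mm of the middle and 5 mm of the surface; the catch is down inside it (tip under 18 mm above the deck) (x of tray in the frame of deck between 0.13 and 0.149 m and y of tray in the frame of deck between -0.008 and 0.008 m and z of tray in the frame of deck between -0.004 and 0.005 m and angle between the x axis of tray and the x axis of deck, either way round below 0.12 rad and angle between the z axis of tray and the z axis of deck, either way round below 0.08 rad and angle between tray's own z axis and vertical below 0.8 rad and z of catch_tip in the frame of deck below 0.018 m and linear speed of tray below 0.02 m/s); the robot touches nothing.
It fails at once if the fingers touch the catch (contact force between the fingers and catch above 0.3 N).
It fails at once if the vial is disturbed (distance of vial from where it was at the start of the episode above 0.03 m or angle between vial's own z axis and vertical above 0.4 rad).
It fails at once if the beaker is disturbed (distance of beaker from where it was at the start of the episode above 0.03 m or angle between beaker's own z axis and vertical above 0.4 rad).
It also fails if it takes over 38 s, if anything falls off the work surface, if the arm or the gripper's body presses on something with over 40 N, if the wrist force passes 120 N, or if a joint passes its speed limit or range.

## Robot

A 6-joint arm with a two-finger parallel gripper is mounted at the origin on a cart in front of the work surface, level with it; the furniture and walls round the work are solid. World frame = base frame: x ahead of the robot, y to its left, z up, the work surface at z = 0. Lengths are in m, angles in rad, forces in N, time in s.
With the tool pointing down it reaches from about 0.425 to 0.925 m from the base axis. Payload 12.5 kg.
Tool frame: the origin (TCP) lies on the centre line of the jaws, within the pads' length; the fingertips stand 22 mm ahead of it and the grasp point (between the pads) lies 3 mm ahead of it; y points along the fingers, z is the direction in which the jaws open and shut, and the axes are right-handed (so a half turn about y gives the same grasp; the last joint's range is limited). The gripper opens to 85 mm and grips with 20 to 120 N. Pads are 22 mm wide; open, the fingers measure 114 mm over their backs; the gripper's body (76 mm by 85 mm) begins 54 mm behind the grasp point. The pads swing forward as they close: fully open they stand 13 mm farther back than shut.
Start: joints at [1.231, 0.491, 1.559, -0, 1.092, -0.106], TCP at [0.145, 0.608, 0.253] pointing down, gripper open.
Joint ranges: [-3.1, 3.1], [-0.84, 2.19], [0.05, 2.79], [-1.13, 4.28], [0.06, 2.93], [-2.69, 2.69]. Speed limits (rad/s): [2.22, 2.22, 2.79, 3.14, 3.14, 3.14].

## Interface

Orientations are given as a unit quaternion [w, x, y, z].
In Python, from bench import arm, fingers, planner, vision, ticket, readout gives the robot as it stands. Calls block until the motion is done:
- arm.goto(position, orientation): joint-space move of the TCP to a pose.
- arm.move_l(position, attitude=None, rate=0.15, contact_N=None): straight line of the TCP; attitude=None keeps the orientation; rate is the mean speed in m/s. With contact_N (N) it stops when the force on the tool has changed by that much, and returns True; else False.
- arm.set_joints(angles): joint-space move.
- fingers.let_go() and fingers.grab(f_grip=None): open the fingers fully, or close them until they stop; f_grip is the grip in N (None keeps the last).
- arm.sleep(seconds).
- planner.ik(position, orientation): joint angles nearest the present ones, or None.
- vision.camera(name): name is "scene" or "side" or "wrist"; returns a dict with "pixels" (420x560x3 uint8, red, green, blue), "fx", "fy", "cx", "cy" (pixels), "k1" (the pictures are not rectified: a ray, as slopes to the right and down, at radius r is drawn at 1 + k1 r^2 times it, then the intrinsics apply), "view" (4x4, takes a point from world to camera coordinates). Camera axes: x right, y up, looking along -z (the intrinsics and any distortion apply to the point x, -y, -z); pixel columns grow to the right and rows downward; lengths in m; the calibration is good to about 2 mm. A picture is of the moment at which its call begins. There is no depth.
A pose or a line that the arm cannot do raises arm.IKError and nothing moves.
- ticket.sign_off(): hands the job in, once; it reports no verdict.
Readings, each from a call of its own:
- readout.get_time(): time.
- readout.get_joint_pos(): joint angles.
- readout.get_joint_vel(): joint speeds.
- readout.get_tau(): joint torques, N m.
- readout.get_tool_pos(): TCP position.
- readout.get_orientation(): TCP orientation.
- readout.get_force(): force on the tool from outside, world axes, zero at the start.
- readout.get_torque(): the same for the moment, N m.
- readout.get_grip_width(): finger opening in m.
Only numpy, scipy, OpenCV 4.12 (cv2) and the standard library are available. Lean on these libraries where they do the work, as an engineer would, in place of code of your own. Each camera call takes 0.05 s, during which the arm holds its last target. There are 200 camera calls.

## Working session

There is one attempt and no reset: what is moved stays moved. The work goes in short steps, each a Python script; the robot and the scene stay as the last script left them, time stands still between calls to the robot, and variables do not carry over. Pictures are saved under pics/ and viewed, about 8 in all and at most 12, crops included, and the job is handed in when it is done.

```bash
ls; mkdir -p pics; python3 - <<'E'
from bench import vision,readout
import cv2,numpy as np,pickle
d={}
for n in("scene","side","wrist"):
    c=vision.camera(n);d[n]=c;cv2.imwrite(f"pics/{n}0.png",c["pixels"][:,:,::-1])
    print(n,c["fx"],c["cx"],c["cy"],c["k1"],np.round(np.linalg.inv(c["view"])[:3,3],3))
pickle.dump(d,open("c0.pkl","wb"))
print(readout.get_time(),readout.get_orientation())
E
```

```text
pics
scene 449.1875797816147 282.1642072715502 201.90260049318485 0.007759778687613327 [-0.065 -0.317  0.733]
side 494.1702926638221 278.1921729635986 209.79593956710082 -0.07790029546544604 [0.305 1.189 0.707]
wrist 322.43655367257037 273.12419737439103 211.31480948734028 -0.032251240678398484 [0.076 0.624 0.372]
0.15 [-0.70199155  0.7025676  -0.08255328  0.08241105]
```

View pics/scene0.png

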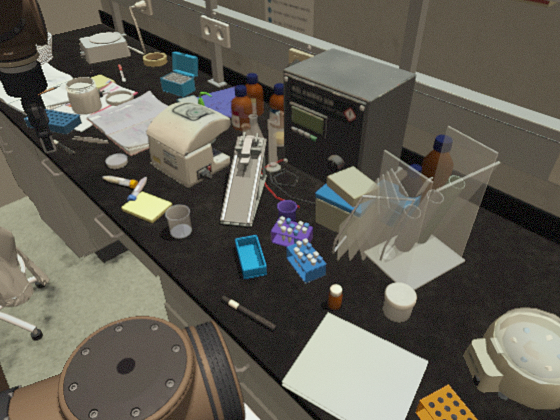

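View pics/side0.png

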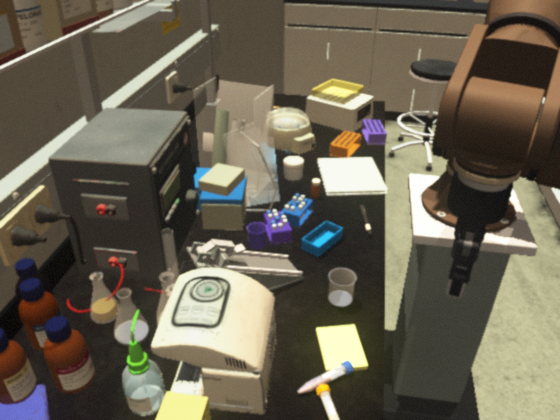

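The scene view shows the cyan tray at about (250,256), the stand running from (238,222) to (252,140), the vial at (335,296) and the beaker at (178,220). In the side view the tray is at (322,238) and the stand's low end at about (300,275). I'll zoom in on the stand and tray.

```bash
cat > h.py <<'E'
import numpy as np,cv2
def ray(c,u,v):
    K=np.array([[c["fx"],0,c["cx"]],[0,c["fy"],c["cy"]],[0,0,1]])
    p=cv2.undistortPoints(np.array([[[u,v]]],float),K,np.array([c["k1"],0,0,0,0.]))[0,0]
    T=np.linalg.inv(c["view"]); d=T[:3,:3]@np.array([p[0],-p[1],-1]); return T[:3,3],d/np.linalg.norm(d)
def onz(c,u,v,z):
    o,d=ray(c,u,v); return o+d*(z-o[2])/d[2]
def tri(c1,p1,c2,p2):
    o1,d1=ray(c1,*p1);o2,d2=ray(c2,*p2)
    s=np.linalg.lstsq(np.c_[d1,-d2],o2-o1,rcond=None)[0]
    a,b=o1+s[0]*d1,o2+s[1]*d2; return (a+b)/2,np.linalg.norm(a-b)
def proj(c,P):
    q=c["view"]@np.r_[P,1]; x=np.array([q[0],-q[1]])/-q[2]; x=x*(1+c["k1"]*(x@x)); return x*[c["fx"],c["fy"]]+[c["cx"],c["cy"]]
def mask_tray(c):
    h=cv2.cvtColor(c["pixels"],cv2.COLOR_RGB2HSV); return cv2.inRange(h,(92,150,60),(104,255,255))
E
python3 - <<'E'
import pickle,cv2,numpy as np
from h import *
d=pickle.load(open("c0.pkl","rb"))
def crop(n,x,y,w,h,s):
    return cv2.resize(d[n]["pixels"][y:y+h,x:x+w,::-1],None,fx=s,fy=s,interpolation=cv2.INTER_CUBIC)
a=crop("scene",212,130,75,150,4); b=crop("side",180,215,165,100,3)
im=np.zeros((600,800,3),np.uint8); im[:600,:300]=a; im[:300,305:800]=b
im[305:505,305:805]=crop("wrist",0,0,560,420,.88)[:200,:495] if 0 else 0
im[302:600,305:702]=cv2.resize(d["wrist"]["pixels"][:,:,::-1],(397,298))
cv2.imwrite("pics/z0.png",im)
for n in("scene","side"):
    m=mask_tray(d[n]);k,l,st,ce=cv2.connectedComponentsWithStats(m)
    for i in range(1,k):
        if st[i][4]>60: print(n,st[i],ce[i].round(), d[n]["pixels"][int(ce[i][1]),int(ce[i][0])])
E
```

```text
scene [172  51  26  26 359] [185.  63.] [34 77 90]
scene [162  80  33  17 187] [179.  87.] [33 66 83]
scene [315 184  38  28 332] [332. 197.] [ 66 140 181]
scene [ 235  235   32   44 1011] [251. 256.] [ 50 173 210]
scene [287 244  39  38 444] [304. 265.] [ 64 135 186]
side [193 168  16  21 135] [198. 175.] [ 74 175 230]
side [199 179  47  22 374] [226. 194.] [100  91  72]
side [302 220  41  36 902] [321. 238.] [ 51 190 237]
```

View pics/z0.png

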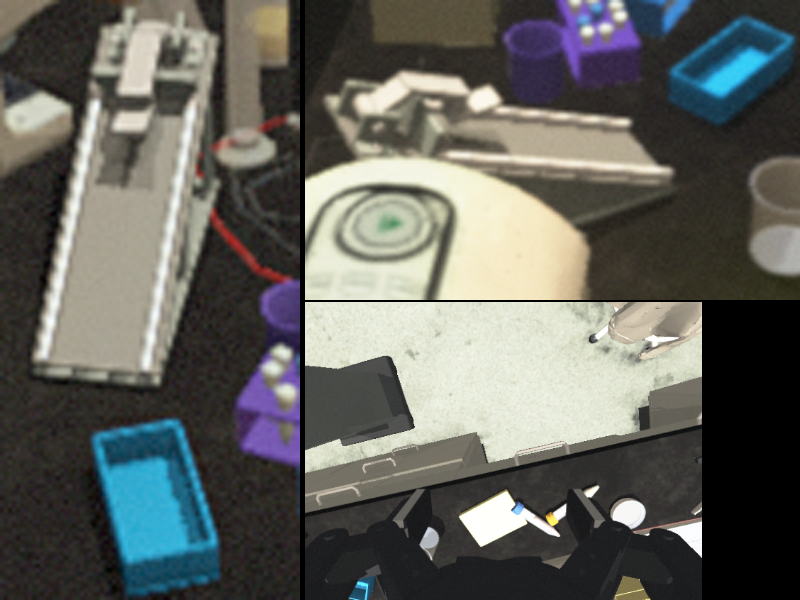

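The scene crop shows the deck's low-end corners at crop (35,362) and (158,374). The tray rim corners are at (93,435), (180,420), (218,552) and (127,563). The deck rises away from the tray with the catch at the top, and tray and deck are nearly aligned.

```bash
python3 - <<'E'
import pickle
from h import *
d=pickle.load(open("c0.pkl","rb")); S,D=d["scene"],d["side"]
s=lambda x,y:(212+x/4-.375,130+y/4-.375); t=lambda x,y:(180+(x-305)/3-.33,215+y/3-.33)
L,R=onz(S,*s(35,362),.012),onz(S,*s(158,374),.012); print("low",L,R,np.linalg.norm(L-R),(L+R)/2)
e=R-L; print("yaw from low edge",np.degrees(np.arctan2(e[0],-e[1])))
UL,UR=onz(S,*s(97,98),.103),onz(S,*s(193,103),.103); print("rail up",UL,UR,np.linalg.norm(UL-UR))
LL,LR=onz(S,*s(45,350),.0185),onz(S,*s(148,365),.0185); print("rail low",LL,LR,np.linalg.norm(LL-LR))
for a,b in((LL,UL),(LR,UR)): v=b-a; print(np.degrees(np.arctan2(v[1],v[0])),np.linalg.norm(v))
print("side rail low near",onz(D,*t(672,168),.0183),"far",onz(D,*t(630,122),.0183))
A=[onz(S,*s(*p),.028) for p in((93,435),(180,420),(218,552),(127,563))]
B=[onz(D,*t(*p),.028) for p in((670,72),(746,17),(793,42),(722,97))]
for Q in(A,B):
    print(np.round(Q,4).tolist(),np.mean(Q,0),[round(np.linalg.norm(Q[i]-Q[i-1]),4) for i in range(4)])
    r=cv2.minAreaRect(np.array(Q)[:,:2].astype(np.float32)*1000);print(r)
for n,p in(("vial",(335,308)),("beaker",(179,235))): print(n,onz(S,*p,0))
E
```

```text
low [0.3967868  0.38095816 0.012     ] [0.44328374 0.32044694 0.012     ] 0.07631234788116754 [0.42003527 0.35070255 0.012     ]
yaw from low edge 37.53874771565866
rail up [0.52616419 0.46945643 0.103     ] [0.56651123 0.42198215 0.103     ] 0.06230321924395482
rail low [0.4038161  0.37920893 0.0185    ] [0.43972732 0.32506482 0.0185    ] 0.06497076853810033
36.413563388105715 0.1739365251032534
37.395356106857356 0.18057513189298566
side rail low near [0.39841342 0.37189059 0.0183    ] far [0.43683873 0.32508377 0.0183    ]
[[0.3713, 0.2926, 0.028], [0.415, 0.2675, 0.028], [0.3619, 0.177, 0.028], [0.3223, 0.2046, 0.028]] [0.36763741 0.23543731 0.028     ] [np.float64(0.1008), np.float64(0.0504), np.float64(0.1049), np.float64(0.0482)]
((366.73150634765625, 235.0264129638672), (104.9425277709961, 50.390052795410156), 59.56800842285156)
[[0.4149, 0.2701, 0.028], [0.3647, 0.1835, 0.028], [0.3243, 0.2117, 0.028], [0.3717, 0.2942, 0.028]] [0.36888903 0.23986196 0.028     ] [np.float64(0.0494), np.float64(0.1001), np.float64(0.0493), np.float64(0.0952)]
((368.40155029296875, 239.15670776367188), (100.11964416503906, 49.419654846191406), 59.923614501953125)
vial [0.40444002 0.01953918 0.        ]
beaker [0.30058743 0.41865693 0.        ]
```

```bash
cat >> h.py <<'E'
from scipy.spatial.transform import Rotation as Ro
def q(R): return Ro.from_matrix(R).as_quat(scalar_first=True)
def deck(p0,yaw):
    a=np.radians(25);x=np.array([np.cos(yaw)*np.cos(a),np.sin(yaw)*np.cos(a),np.sin(a)]);y=np.array([-np.sin(yaw),np.cos(yaw),0]);return np.c_[x,y,np.cross(x,y)],np.array(p0,float)
def tool(Rt,s):  # tray/deck rotation -> tool rotation: y=-z, z=s*y
    y=-Rt[:,2];z=s*Rt[:,1];return np.c_[np.cross(y,z),y,z]
E
python3 - <<'E'
import pickle
from h import *
from bench import planner,readout
d=pickle.load(open("c0.pkl","rb")); S,W=d["scene"],d["wrist"]
R0=Ro.from_quat(readout.get_orientation(),scalar_first=True).as_matrix();p0=np.array(readout.get_tool_pos())
C=np.linalg.inv(W["view"]);print(R0.round(2)); Rc=R0.T@C[:3,:3];tc=R0.T@(C[:3,3]-p0);print(Rc.round(3),tc.round(3))
np.savez("wc.npz",Rc=Rc,tc=tc)
for p in((272,240),(287,262),(291,258),(287,248),(273,232)): print(p,onz(S,*p,0).round(3),onz(S,*p,.04).round(3))
D,o=deck([.420,.3507,.012],np.radians(37)); a=np.radians(60)
T=Ro.from_euler("z",a).as_matrix(); tc_=np.array([.3685,.238,0])
for s in(1,-1):
    print(s,"pick",planner.ik((tc_+T@[-.015,0,.033]).tolist(),q(tool(T,s)).tolist()))
    for x in(.065,.145):
        print(" deck",x,planner.ik((o+D@[x-.015,0,.045]).tolist(),q(tool(D,s)).tolist()))
    # view pose: vertical tool, deck yaw; aim pixel (280,140) at deck mid
    Rv=tool(Ro.from_euler("z",np.radians(37)).as_matrix(),s); K=W
    r=Rv@Rc@np.array([(280-W["cx"])/W["fx"],-(130-W["cy"])/W["fy"],-1]); tgt=o+D@[.08,0,0]
    cp=tgt+r*(.40-tgt[2])/r[2]; tp=cp-Rv@tc; print(" view",tp.round(3),planner.ik(tp.tolist(),q(Rv).tolist()))
E
```

```text
[[ 0.97 -0.    0.23]
 [-0.23 -0.    0.97]
 [-0.   -1.   -0.  ]]
[[-0.001 -0.961 -0.276]
 [ 0.001  0.276 -0.961]
 [ 1.    -0.001  0.001]] [-0.071 -0.119 -0.   ]
(272, 240) [0.448 0.252 0.   ] [0.42  0.221 0.04 ]
(287, 262) [0.424 0.177 0.   ] [0.397 0.15  0.04 ]
(291, 258) [0.439 0.179 0.   ] [0.411 0.152 0.04 ]
(287, 248) [0.455 0.208 0.   ] [0.426 0.179 0.04 ]
(273, 232) [0.468 0.27  0.   ] [0.439 0.238 0.04 ]
1 pick [ 4.01826717e-01  6.25783779e-01  2.22503828e+00 -8.88178420e-16
  2.90770599e-01 -2.21616716e+00]
 deck 0.065 None
 deck 0.145 [ 0.57502142  0.61175775  1.90230595  0.15524708  0.19443625 -1.78730428]
 view [0.529 0.425 0.281] [ 5.78913338e-01  5.46866364e-01  1.37937814e+00 -4.44089210e-16
  1.21534815e+00 -1.63765481e+00]
-1 pick [ 4.01826717e-01  6.25783779e-01  2.22503828e+00 -8.88178420e-16
  2.90770599e-01  9.25425492e-01]
 deck 0.065 None
 deck 0.145 [0.57502142 0.61175775 1.90230595 0.15524708 0.19443625 1.35428837]
 view [0.426 0.364 0.281] [ 5.88660586e-01  3.71136274e-01  1.68269697e+00 -4.44089210e-16
  1.08775941e+00  1.51368509e+00]
```

```bash
python3 - <<'E'
from h import *
from bench import planner
D,o=deck([.420,.3507,.012],np.radians(37))
T=Ro.from_euler("z",np.radians(60)).as_matrix(); t0=np.array([.3685,.238,0])
for de in(0,5,8,10,12,15):
    M=Ro.from_euler("y",de,degrees=True).as_matrix()
    f=lambda R,p,x,h:planner.ik((p+R@([x-.015,0,h]+M@[0,0,.019+.003])).tolist(),q(tool(R@M,-1)).tolist())
    print(de,[[None if (j:=f(D,o,x,h)) is None else round(j[4],2) for x in(.055,.065,.075,.085,.145)] for h in(.012,.03,.06)], "pick",[None if (j:=f(T,t0,0,h)) is None else np.round(j,2).tolist() for h in(.012,.06)])
E
```

```text
0 [[None, None, None, None, np.float64(0.18)], [None, None, None, np.float64(0.07), np.float64(0.2)], [None, np.float64(0.07), np.float64(0.09), np.float64(0.11), np.float64(0.25)]] pick [[0.4, 0.62, 2.22, -0.0, 0.29, 0.93], [0.4, 0.52, 2.2, -0.0, 0.43, 0.93]]
5 [[np.float64(0.1), np.float64(0.13), np.float64(0.15), np.float64(0.18), np.float64(0.32)], [np.float64(0.13), np.float64(0.15), np.float64(0.18), np.float64(0.2), np.float64(0.34)], [np.float64(0.17), np.float64(0.2), np.float64(0.22), np.float64(0.25), np.float64(0.38)]] pick [[0.43, 0.64, 2.18, -0.13, 0.4, 1.08], [0.43, 0.53, 2.15, -0.1, 0.53, 1.04]]
8 [[np.float64(0.18), np.float64(0.21), np.float64(0.23), np.float64(0.26), np.float64(0.4)], [np.float64(0.21), np.float64(0.23), np.float64(0.26), np.float64(0.28), np.float64(0.42)], [np.float64(0.25), np.float64(0.28), np.float64(0.3), np.float64(0.33), np.float64(0.46)]] pick [[0.45, 0.64, 2.15, -0.17, 0.47, 1.13], [0.45, 0.54, 2.13, -0.14, 0.59, 1.09]]
10 [[np.float64(0.24), np.float64(0.26), np.float64(0.29), np.float64(0.31), np.float64(0.45)], [np.float64(0.26), np.fl
[... 267 characters left out ...]
p.float64(0.32), np.float64(0.34), np.float64(0.36), np.float64(0.5)], [np.float64(0.32), np.float64(0.34), np.float64(0.36), np.float64(0.39), np.float64(0.52)], [np.float64(0.36), np.float64(0.38), np.float64(0.41), np.float64(0.43), np.float64(0.56)]] pick [[0.47, 0.66, 2.11, -0.22, 0.56, 1.19], [0.47, 0.56, 2.09, -0.18, 0.67, 1.15]]
15 [[np.float64(0.37), np.float64(0.4), np.float64(0.42), np.float64(0.44), np.float64(0.58)], [np.float64(0.39), np.float64(0.42), np.float64(0.44), np.float64(0.47), np.float64(0.6)], [np.float64(0.44), np.float64(0.46), np.float64(0.48), np.float64(0.51), np.float64(0.64)]] pick [[0.49, 0.67, 2.08, -0.24, 0.62, 1.22], [0.49, 0.58, 2.06, -0.21, 0.73, 1.18]]
```

```bash
python3 - <<'E'
import pickle
from h import *
from bench import arm,vision,readout
arm.goto([.426,.364,.281],q(tool(Ro.from_euler("z",np.radians(37)).as_matrix(),-1)).tolist())
c=vision.camera("wrist");pickle.dump(c,open("c1.pkl","wb"))
cv2.imwrite("pics/w1.png",cv2.resize(c["pixels"][:420,:,::-1],(800,600),interpolation=cv2.INTER_CUBIC));print(readout.get_time(),readout.get_tool_pos())
E
```

```text
1.6417 [0.42559547 0.36456722 0.28092076]
```

View pics/w1.png

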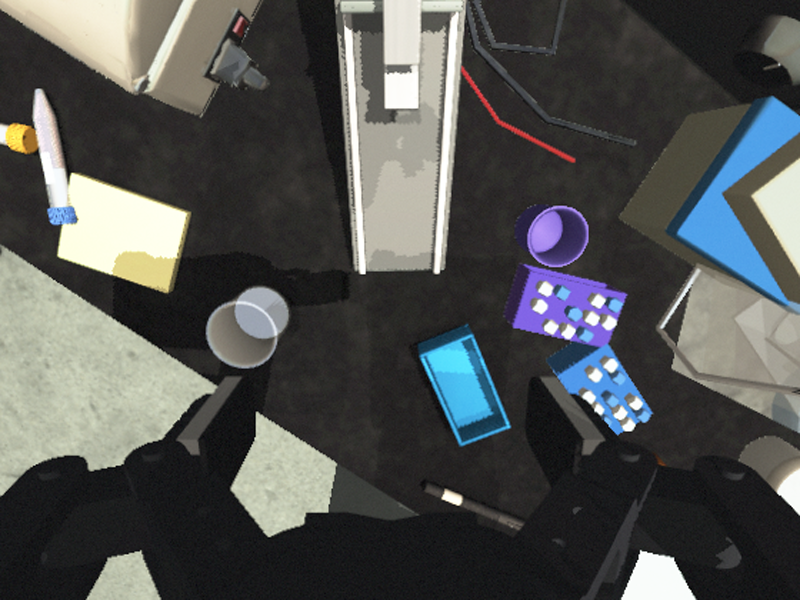

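The wrist view shows the deck's low edge at about (354,271) to (447,271), with the rails straight up the image. The tray's far outer wall is visible at about (420,340) to (470,328). I'll zoom in for the rim and take the rails from their brightness profile.

```bash
python3 - <<'E'
import pickle
from h import *
c=pickle.load(open("c1.pkl","rb"));im=c["pixels"]
cv2.imwrite("pics/w1z.png",np.hstack([cv2.resize(im[220:320,285:365,::-1],None,fx=5,fy=5,interpolation=cv2.INTER_CUBIC),cv2.resize(im[150:200,240:320,::-1],None,fx=5,fy=5,interpolation=cv2.INTER_CUBIC).repeat(1,0) if 0 else cv2.resize(im[130:230,240:320,::-1],None,fx=5,fy=5,interpolation=cv2.INTER_CUBIC)]))
g=im.min(2).astype(int)
for r in(30,60,90,120,150,180,186):
    w=np.where(g[r,235:330]>205)[0]+235; print(r,w.tolist())
E
```

```text
30 [242, 243, 244, 245, 246, 270, 271, 272, 273, 274, 275, 276, 277, 278, 279, 280, 281, 282, 283, 284, 285, 286, 287, 288, 289, 290, 291, 292, 314, 315, 316, 317, 318]
60 [244, 245, 246, 247, 270, 271, 272, 273, 274, 275, 276, 277, 278, 279, 280, 281, 282, 283, 284, 285, 286, 287, 288, 289, 290, 291, 292, 312, 313, 314, 315, 316, 317]
90 [246, 247, 248, 249, 311, 312, 313, 314]
120 [248, 249, 250, 251, 308, 309, 310, 311, 312]
150 [249, 250, 251, 252, 253, 306, 307, 308, 309, 310]
180 [251, 252, 253, 254, 305, 306, 307]
186 [252, 253, 254, 255, 304, 305, 306, 307]
```

View pics/w1z.png

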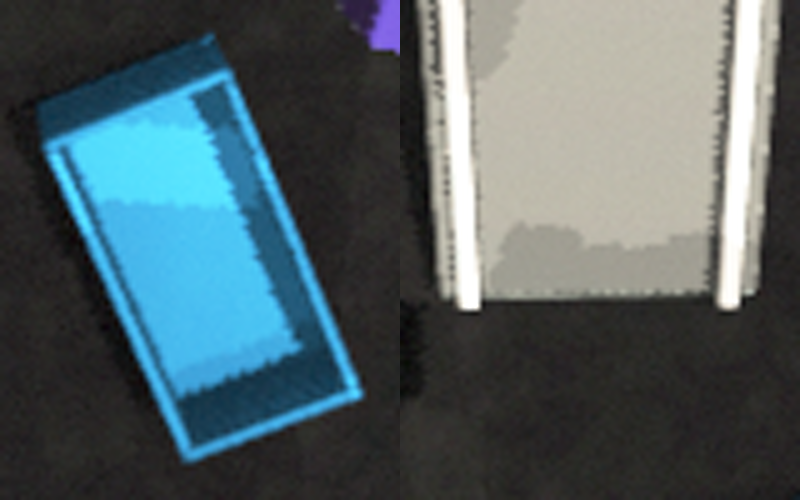

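Clear view: the rim corners and rail ends are sharp, so I'll fit both and pick up the tray.

```bash
python3 - <<'E'
import pickle
from h import *
c=pickle.load(open("c1.pkl","rb"))
z=lambda x,y:(285+x/5-.4,220+y/5-.4)
Q=[onz(c,*z(*p),.028) for p in((44,147),(233,74),(362,395),(188,462))]
r=cv2.minAreaRect(np.array(Q)[:,:2].astype(np.float32)*1000)
m=(Q[0]+Q[1]-Q[2]-Q[3]);yaw_t=np.arctan2(m[1],m[0]);print("tray",np.mean(Q,0),np.degrees(yaw_t),r)
rails=[(30,244,316),(60,245.5,314.5),(90,247.5,312.5),(120,249.5,310),(150,251,308),(180,252.5,306)]
D,o=deck([.42,.3507,.012],np.radians(37))
def on(u,v,h):
    a,d=ray(c,u,v);return a+d*(((o+D[:,2]*h-a)@D[:,2])/(d@D[:,2]))
for k in range(4):
    L=np.array([on(u,v,.007) for v,u,_ in rails]);R=np.array([on(u,v,.007) for v,_,u in rails])
    M=(L+R)/2;v=M[0]-M[-1];yaw=np.arctan2(v[1],v[0])
    lo=(on(254-.1,191.3,.007)+on(305.6,191.3,.007))/2
    D,_=deck(o,yaw); e=lo-o; y=(M-o).mean(0)@D[:,1]; x=e@D[:,0]
    o=o+D[:,:2]@[0,y]; s=x/D[:2,0].dot(D[:2,0])**.5; o[:2]+=s*np.array([np.cos(yaw),np.sin(yaw)])
    print("deck",o,np.degrees(yaw),"gauge",np.linalg.norm(L-R,axis=1).round(4),((M-o)@D[:,1]).round(4),((M-o)@D[:,0]).round(3))
np.savez("est.npz",t=np.r_[np.mean(Q,0)[:2],0],yt=yaw_t,o=o,yaw=yaw)
E
```

```text
tray [0.36939143 0.23701243 0.028     ] 60.72879167371156 ((369.6937255859375, 237.07701110839844), (98.50070190429688, 49.91461181640625), 61.00160217285156)
deck [0.42017961 0.35126359 0.012     ] 37.66783941847447 gauge [0.062  0.0627 0.0626 0.062  0.0624 0.0629] [ 0.0001 -0.     -0.0002 -0.0001  0.      0.0001] [0.175 0.15  0.123 0.092 0.057 0.017]
deck [0.42005283 0.35114021 0.012     ] 37.66804993083934 gauge [0.062  0.0628 0.0626 0.062  0.0624 0.0629] [ 0.0001 -0.     -0.0002 -0.0001  0.      0.0001] [0.175 0.151 0.123 0.092 0.057 0.017]
deck [0.42010176 0.35118001 0.012     ] 37.66804998620984 gauge [0.062  0.0628 0.0626 0.062  0.0624 0.0629] [ 0.0001 -0.     -0.0002 -0.0001  0.      0.0001] [0.175 0.151 0.123 0.092 0.057 0.017]
deck [0.42008421 0.35116573 0.012     ] 37.66804998622439 gauge [0.062  0.0628 0.0626 0.062  0.0624 0.0629] [ 0.0001 -0.     -0.0002 -0.0001  0.      0.0001] [0.175 0.151 0.123 0.092 0.057 0.017]
```

```bash
cat >> h.py <<'E'
M8=Ro.from_euler("y",8,degrees=True).as_matrix()
def tcp(R,p,x,h,y=0,tip=.012):  # TCP pose for tray centre at (x,y,h) in frame R,p
    return (p+R@(np.array([x-.015,y,h+tip-.0015*0])+M8@[0,0,.022])).tolist(), q(tool(R@M8,-1)).tolist()
E
python3 - <<'E'
import pickle
from h import *
from bench import arm,fingers,vision,readout
e=np.load("est.npz");T=Ro.from_euler("z",float(e["yt"])).as_matrix();D,o=deck(e["o"],float(e["yaw"]))
arm.goto(*tcp(T,e["t"],0,.08)); arm.move_l(*tcp(T,e["t"],0,0)[:1],rate=.1)
fingers.grab(50); print("w",readout.get_grip_width(),readout.get_time())
p,_=tcp(T,e["t"],0,.11); arm.move_l(p,rate=.15); print("w",readout.get_grip_width(),readout.get_force())
arm.goto(*tcp(D,o,.07,.03)); print(readout.get_time(),readout.get_grip_width())
d={n:vision.camera(n) for n in("scene","side","wrist")};pickle.dump(d,open("c2.pkl","wb"))
s=cv2.resize(d["scene"]["pixels"][130:280,190:310,::-1],(400,500),interpolation=cv2.INTER_CUBIC)
w=cv2.resize(d["wrist"]["pixels"][:,140:460,::-1],(381,500),interpolation=cv2.INTER_CUBIC)
cv2.imwrite("pics/h2.png",np.hstack([s,w]))
E
```

```text
w 0.04922494392793315 3.9417
w 0.04907221351960146 [-0.87199554  0.40457638 -1.68086969]
5.5333 0.04844878430703476
```

View pics/h2.png

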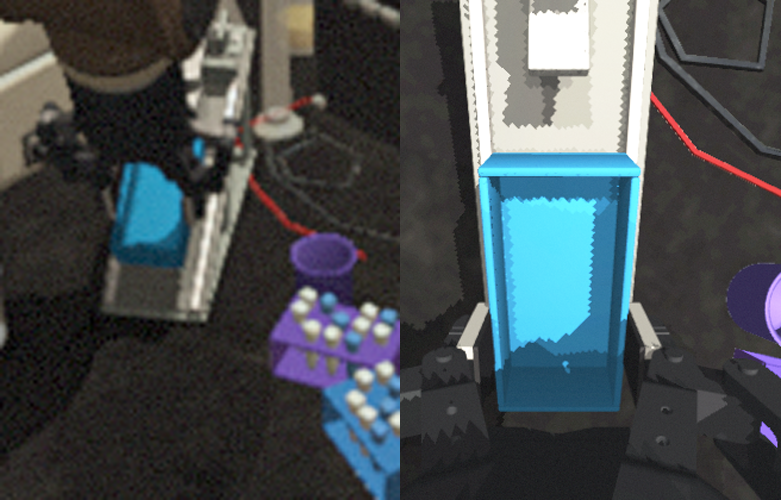

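The tray is gripped (49 mm opening) and held square. Its front and rear rim centres are both at about x=559 in the crop, and the rails are centred at about 560. Next I lower it to contact, then slide it up.

```bash
python3 - <<'E'
import pickle
from h import *
from bench import arm,fingers,vision,readout
e=np.load("est.npz");D,o=deck(e["o"],float(e["yaw"]))
p,_=tcp(D,o,.07,-.005); hit=arm.move_l(p,rate=.03,contact_N=4)
dev=lambda:D.T@(np.array(readout.get_tool_pos())-np.array(tcp(D,o,0,0)[0]))
b=dev();print("down",hit,b.round(4),np.round(D.T@readout.get_force(),2),readout.get_time())
h=b[2]+.0005
hit=arm.move_l(tcp(D,o,.098,h)[0],rate=.05,contact_N=12);print(hit,dev().round(4),np.round(D.T@readout.get_force(),2))
d={n:vision.camera(n) for n in("side","wrist")};pickle.dump(d,open("c3.pkl","wb"))
s=cv2.resize(d["side"]["pixels"][205:305,180:330,::-1],(420,280),interpolation=cv2.INTER_CUBIC)
w=cv2.resize(d["wrist"]["pixels"][:,140:460,::-1],(381,500),interpolation=cv2.INTER_CUBIC)
im=np.zeros((500,801,3),np.uint8);im[:280,:420]=s;im[:,420:]=w;cv2.imwrite("pics/p3.png",im)
np.save("h.npy",h)
E
```

```text
down True [0.0699 0.     0.0006] [ 1.94 -0.47  7.29] 6.5917
False [0.0977 0.     0.001 ] [-0.79 -0.52 -1.4 ]
```

View pics/p3.png

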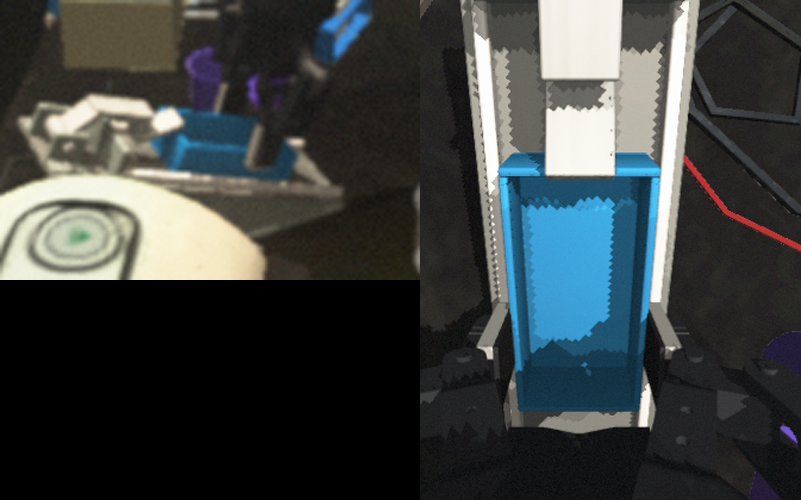

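The tray is on the deck between the rails, and its front wall is just under the catch's nose. I'll slide it through to the stop.

```bash
python3 - <<'E'
import pickle
from h import *
from bench import arm,fingers,vision,readout
e=np.load("est.npz");D,o=deck(e["o"],float(e["yaw"]));h=float(np.load("h.npy"))
dev=lambda:D.T@(np.array(readout.get_tool_pos())-np.array(tcp(D,o,0,0)[0]))
for x in(.115,.130,.150):
    hit=arm.move_l(tcp(D,o,x,h)[0],rate=.04,contact_N=14);print(hit,dev().round(4),np.round(D.T@readout.get_force(),2),readout.get_time())
    if hit: break
d={n:vision.camera(n) for n in("side","wrist")};pickle.dump(d,open("c4.pkl","wb"))
s=cv2.resize(d["side"]["pixels"][205:305,180:330,::-1],(420,280),interpolation=cv2.INTER_CUBIC)
w=cv2.resize(d["wrist"]["pixels"][:,140:460,::-1],(381,500),interpolation=cv2.INTER_CUBIC)
im=np.zeros((500,801,3),np.uint8);im[:280,:420]=s;im[:,420:]=w;cv2.imwrite("pics/p4.png",im)
E
```

```text
False [0.115  0.     0.0011] [ 0.37 -0.02 -0.82] 7.9917
False [ 0.1302 -0.      0.0011] [ 0.48 -0.17 -2.02] 8.5167
True [1.443e-01 1.000e-04 8.000e-04] [-0.45 -0.44  1.17] 8.9417
```

View pics/p4.png

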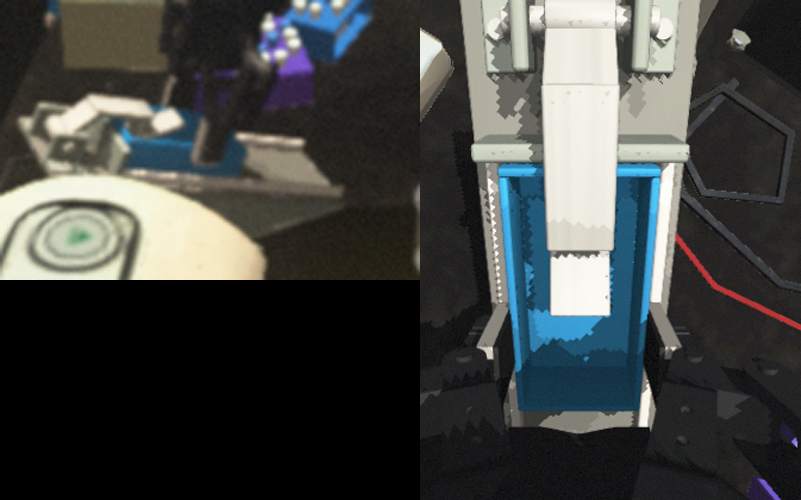

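The tray met the stop at an estimated x = 144.3 mm, and the catch looks down inside it. I'll release, retreat square off the deck and check.

```bash
python3 - <<'E'
import pickle
from h import *
from bench import arm,fingers,vision,readout
e=np.load("est.npz");D,o=deck(e["o"],float(e["yaw"]))
fingers.let_go(); p=np.array(readout.get_tool_pos())
arm.move_l((p+D[:,2]*.12).tolist(),rate=.12); arm.sleep(.3); print(readout.get_time(),np.round(readout.get_force(),2))
d={n:vision.camera(n) for n in("scene","side","wrist")};pickle.dump(d,open("c5.pkl","wb"))
s=cv2.resize(d["side"]["pixels"][205:305,180:330,::-1],(420,280),interpolation=cv2.INTER_CUBIC)
g=cv2.resize(d["scene"]["pixels"][130:330,140:380,::-1],(264,220),interpolation=cv2.INTER_CUBIC)
w=cv2.resize(d["wrist"]["pixels"][:,140:460,::-1],(381,500),interpolation=cv2.INTER_CUBIC)
im=np.zeros((500,801,3),np.uint8);im[:280,:420]=s;im[280:,:264]=g;im[:,420:]=w;cv2.imwrite("pics/p5.png",im)
# predicted catch-tip / tray corner pixels in the wrist crop
c=d["wrist"]
for n,P in(("rimF+",[.195,.025,.028]),("rimF-",[.195,-.025,.028]),("rimB+",[.095,.025,.028]),("rimB-",[.095,-.025,.028])):
    for dx in(0,-.012):
        u=proj(c,o+D@(np.array(P)+[dx,0,0]));print(n,dx,((u-[140,0])*1.19+[420,0]).round(1))
E
```

```text
10.95 [-0.56  0.26 -0.07]
rimF+ 0 [536.3 119.2]
rimF+ -0.012 [537.2 140.3]
rimF- 0 [622.4 119.3]
rimF- -0.012 [621.5 140.4]
rimB+ 0 [542.7 272.1]
rimB+ -0.012 [543.4 287.3]
rimB- 0 [615.5 272.2]
rimB- -0.012 [614.8 287.4]
```

View pics/p5.png

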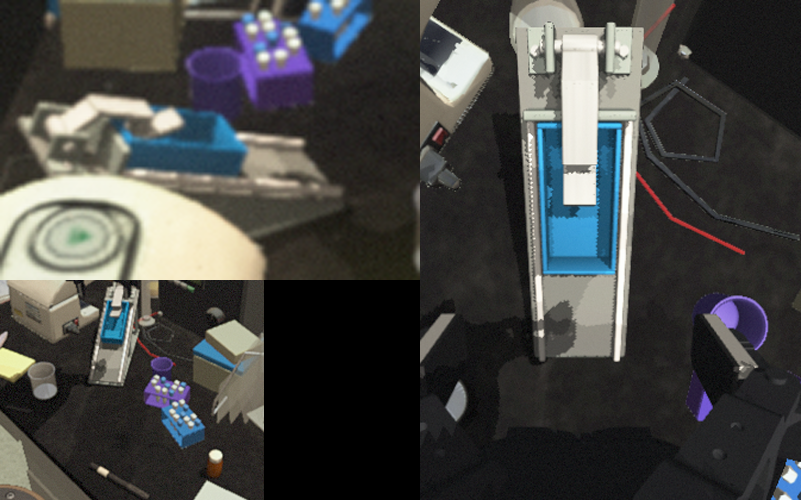

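```bash
python3 - <<'E'
import pickle
from h import *
e=np.load("est.npz");D,o=deck(e["o"],float(e["yaw"]));d=pickle.load(open("c5.pkl","rb"))
for a in(0,.15,.25):
    v=np.array([145-235,33-14])/1000;w=Ro.from_euler("z",-a).as_matrix()[:2,:2]@v
    P=o+D@[.235+w[0],0,.014+w[1]]
    print(a,((proj(d["wrist"],P)-[140,0])*1.19+[420,0]).round(1),"side",((proj(d["side"],P)-[180,205])*2.8).round(1))
E
```

```text
0 [579.3 204.4] side [177.2 118.5]
0.15 [579.3 204.9] side [179.3 102.5]
0.25 [579.3 203.2] side [179.2  91.9]
```

In the side view the catch nose is at about (180,120). The prediction is 118 for fully down and 92 to 102 for lifted, so the catch is down.

```bash
python3 -c "
from bench import ticket,readout
ticket.sign_off();print(readout.get_time())"
```

```text
the job is handed in; nothing more can be done
the job is handed in; nothing more can be done
```

The tray is on the deck with the catch down inside it, and I handed the job in at about 11 s of the 38 s allowed. Sign-off gives no verdict.

**What I did:** I gripped the tray across its width, 15 mm towards the trailing end. The tool leaned 8° up-slope because the arm could not reach the low deck positions with it square to the deck. I set the tray between the rails at x ≈ 70 mm until it touched, then slid it up. It passed under the catch and stopped by contact at x ≈ 144 mm. I then released it and backed off square to the deck.

**Last checks:**
- **Tray:** its rim corners are within about 3 px of where a tray centred at x ≈ 143–144 mm would show. It looks centred and straight.
- **Catch:** the nose in the side view is at row ~120, against a predicted 118 for fully down and 92–102 for raised.
- **Robot:** it is clear of everything, with tool force under 1 N.
- **Vial and beaker:** in the last picture they look where they stood at the start, but I did not measure them again.
- **Catch lift:** I did not see this directly, as no picture was taken mid-lift. I infer it from the nose hanging over the tray's front wall before the push and the catch being down inside the tray after it.

No check failed or disagreed.

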